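# Press the snack pots into the spring dispenser

## Robot

A 7-joint arm with a two-finger parallel gripper is mounted at the origin on the work surface. World frame = base frame: x ahead of the robot, y to its left, z up, the work surface at z = 0. Lengths are in m, angles in degrees, forces in N, time in s.
With the tool pointing down it reaches from about 0.35 to 0.9 m from the base axis. Payload 7.2 kg.
Tool frame: the origin (TCP) lies midway between the tips of the shut fingers; the grasp point (between the pads) lies 19 mm behind it (env.grasp_offset is the distance from the TCP to the grasp point, in m); y points along the fingers, z is the direction in which the jaws open and shut, and the axes are right-handed (so a half turn about y gives the same grasp; the last joint's range is limited). The gripper opens to 85 mm and grips with 20 to 120 N. Pads are 22 mm wide; open, the fingers measure 114 mm over their backs; the gripper's body (76 mm by 85 mm) begins 54 mm behind the grasp point. The pads swing forward as they close: fully open they stand 13 mm farther back than shut.
Start: joints at [-76.902, 23.554, -0.728, 91.456, 0.321, 64.991, -4.71], TCP at [0.183, 0.598, 0.231] pointing down, gripper open.
Joint ranges: [-169.25, 169.25], [-16.82, 113.86], [-84.01, 82.57], [7.8, 145.47], [-59.2, 239.2], [7.22, 106.19], [-163.78, 163.78]. Speed limits (degrees/s): [136.94, 136.94, 172.46, 172.46, 180, 180, 180].

## Interface

Orientations are given as a 3x3 rotation matrix whose columns are the frame's x, y, z axes.
In Python, from plant import env, eyes, finder gives the robot as it stands. Calls block until the motion is done:
- env.move_ptp(position, orientation): joint-space move of the TCP to a pose.
- env.line_to(position, vel=0.15, rotation=None, f_stop=None): straight line of the TCP; rotation=None keeps the orientation; vel is the mean speed in m/s. With f_stop (N) it stops when the force on the tool has changed by that much, and returns True; else False.
- env.goto_joints(angles): joint-space move.
- env.move_gripper(opening): finger opening in m; the grip force is fixed at half the most; returns when the fingers have stopped.
- env.hold(seconds).
- env.inverse_kinematics(position, orientation): joint angles nearest the present ones, or None.
- eyes.read_camera(name): name is "side" or "top"; returns (picture, depth): 400x640x3 uint8, blue, green, red; 400x640 float32, m along the optical axis (not along the pixel's ray), 0 where there is no reading.
- eyes.camera_params(name): a dict with "vertical_fov" (degrees; the focal length in pixels is half the picture's height over the tangent of half this angle, whatever the lens; pixels are square), "cx", "cy" (the principal point, pixels), "R" (3x3) and "t" (3): a world point X has camera coordinates R X + t. Camera axes: x right, y down, z forward; pixel columns grow to the right and rows downward; lengths in m; the calibration is good to about 2 mm. A picture is of the moment at which its call begins. camera_params takes no time and is no camera call.
A pose or a line that the arm cannot do raises env.MotionError and nothing moves.
- env.sign_off(): hands the job in, once; it reports no verdict.
Trained networks look in the newest picture that a camera, given by its name, has taken for a name from the list of things; names that differ only in an ending like _2 or _b are one class to them, and where a whole thing is asked for, a point or a joint stands for the part that bears it (a point fixed in the world has none). Each returns a list of dicts, best first, with "score" (0 to 1); they miss things now and then, are a little off and sometimes report something else, mostly with a low value. They report only what shows in the picture. A call takes as long as a camera call. They do not tell look-alikes from the thing itself.
- finder.outline_of(camera, label): "region" (400x640 bool, what is visible of it) and "bbox" ([left, top, width, height] in pixels, round what is visible of it).
- finder.pinpoint(camera, label): "location" ([row, column] in pixels: a listed point, or the origin of a listed thing).
Readings, each from a call of its own:
- env.read_t(): time.
- env.read_joint_pos(): joint angles.
- env.read_qd(): joint speeds.
- env.read_effort(): joint torques, N m.
- env.read_eef_pos(): TCP position.
- env.read_orientation(): TCP orientation.
- env.read_contact_force(): force on the tool from outside, world axes, zero at the start.
- env.read_wrist_torque(): the same for the moment, N m.
- env.read_width(): finger opening in m.
Only numpy, scipy, OpenCV 4.12 (cv2) and the standard library are available. Lean on these libraries where they do the work, as an engineer would, in place of code of your own. Each camera call takes 0.05 s, during which the arm holds its last target. There are 200 camera calls.

## Task

Take the two lidded snack pots off the sloping cradles of the drying rack and load them into the spring-loaded dispenser, lids up: the blue pot first, then the yellow one on top of it. Push each straight down against the spring until its lid has gone under both red catches and they hold it there after you let go. Leave everything else standing where it is.

Things in the scene. Friction and masses are not known exactly. Their poses are not given: they have to be found in the camera images.
- blue_pot_centre (a point): Centre (half-way up) of the closed blue snack pot with pale blue lid: a plain drum, diameter 60, height 40, 70 to 140 g. z runs along its axis from base to lid. It starts in one of the rack's two cradles (which one varies), its axis leaning 30 degrees from vertical towards the rack's front (-x), so a gripper meets it squarely when tilted as much.
- yellow_pot_centre (a point): Centre of the closed yellow snack pot with pale yellow lid: same shape, size, weight, axes and lean as the blue one, in the other cradle.
- dispenser_mouth (a point): Point on the dispenser's upright axis, level with the flat undersides of its two red catches, 130 above the table. z up, x through the two catches. A first pot held under the catches has its centre 20 below this point; pushing in the second drives it to 60 below. Push some 5 further, so the lid clears the catches, then let go; 19 of travel is spare even with two pots.
- dispenser: Fixed pot dispenser, origin at table level on its axis, x through the catches. White base 130 (x) by 110 by 15 high. Four 8 mm steel guide rods at x +-25.8, y +-25.8 (2.5 to 3.5 play round a pot), straight to 148 above the table, flaring outwards to tips at 164. Its +y and -y sides are open (43 clear between rods), so fingers closing along y can go down beside the pot.
- catch_nose (a point): Tip of the +x red catch, at its underside; a like catch stands at -x. 14 wide; tips 25 from the dispenser's axis, 5 over a centred pot's edge. Slippery upper faces slope from 4 above the underside (at the tip) outwards to 16. A pot pushed down spreads them against light springs (1 to 3 N each); they snap back over its lid. Posts behind them: outer faces 58 from the axis, 134 high.
- platform (a joint): How far the grey round platform (diameter 58) in the dispenser has sunk, m: 0 when empty (top 4 mm below dispenser_mouth), about 0.036 with one pot held under the catches, 0.076 with two, 0.095 at the bottom stop. Its spring pushes up with 4 N at 0 and 0.5 N more per 10 mm. With the catches, pushing a pot home takes about 10 to 20 N.
- drying_rack: Fixed white rack, 230 wide; origin at table level under the midpoint between the cradles, z up, front to -x. Cradles at y -55 and +55: plates sloping 30 degrees down to the front, 52 high under the pot's base centre, with two pins (8 thick, 14 high) at the lower edge on which a pot leans; the pots' y sides are free for fingers. Rear shelf (x 60 to 135, 42 high) carries two pink cups.
- cup_a: Pink sippy cup upside down on the rack's rear shelf behind the cradle at y = -55 (axis about 97 behind the rack's origin); 66 diameter, 92 high; origin at the centre of its underside. Leave alone.
- cup_b: Second pink sippy cup, like the first, behind the cradle at y = +55. Leave alone.
- spout: Loose grey hard silicone spout standing on the shelf, 44 diameter, 36 high; origin at the centre of its underside. Leave alone.
- glass_jar: Small glass jar with a wire-hinged lid, 76 diameter, 87 high (wire to 90); origin at the centre of its underside. Leave alone.
- snack_bowl: Orange plastic snack bowl, 116 across the rim, 45 high; origin at the centre of its underside. Leave alone.
- salt_tub: White tub of salt with a blue cap, 64 diameter, 120 high; origin at the centre of its underside. Leave alone.
- spoon: Wooden spoon lying on the shelf; origin on its underside. Leave alone.
Things that resemble listed ones, but are neither listed nor needed, are in the scene too. Leave any pink or turquoise look-alike of the part that bears blue_pot_centre alone.

How it is judged:
By the outcome, as a careful person would: the job done as asked, in the order asked, and still so for the second after the job is handed in, with the robot touching nothing.
It also fails if it takes over 72 s, if anything falls off the work surface, if the arm or the gripper's body presses on something with over 40 N, if the wrist force passes 120 N, or if a joint passes its speed limit or range.

## Working session

There is one attempt and no reset: what is moved stays moved. The work goes in short steps, each a Python script; the robot and the scene stay as the last script left them, time stands still between calls to the robot, and variables do not carry over. Pictures are saved under pics/ and viewed, about 8 in all and at most 12, crops included, and the job is handed in when it is done.

```bash
ls; mkdir -p pics
cat > h.py <<'E'
from plant import env, eyes, finder
import numpy as np, cv2
def cam(n):
    p=eyes.camera_params(n); f=200/np.tan(np.radians(p["vertical_fov"])/2)
    return p,f,np.array(p["R"]),np.array(p["t"])
def unproj(n,depth,r,c):
    p,f,R,t=cam(n); r=np.asarray(r);c=np.asarray(c); d=depth[r,c]
    X=np.stack([(c-p["cx"])/f*d,(r-p["cy"])/f*d,d],-1)
    return (X-t)@R
def proj(n,X):
    p,f,R,t=cam(n); Y=R@np.asarray(X)+t
    return Y[1]/Y[2]*f+p["cy"],Y[0]/Y[2]*f+p["cx"]
E
python3 - <<'E'
from h import *
for n in ("top","side"):
    im,d=eyes.read_camera(n); cv2.imwrite(f"pics/{n}0.png",im); np.save(f"pics/{n}0.npy",d)
    print(n,{k:np.round(v,3).tolist() for k,v in eyes.camera_params(n).items()})
    for l in ["blue_pot_centre","yellow_pot_centre","dispenser_mouth","catch_nose","dispenser","drying_rack","cup_a","glass_jar","salt_tub","snack_bowl","spoon","spout"]:
        for q in finder.pinpoint(n,l)[:3]:
            r,c=np.round(q["location"]).astype(int)
            print(l,round(q["score"],2),r,c,np.round(unproj(n,d,min(max(r,0),399),min(max(c,0),639)),3))
print(env.read_t(),env.read_orientation())
E
```

```text
pics
top {'vertical_fov': 47.611, 'cx': 328.163, 'cy': 201.088, 'R': [[0.017, -1.0, 0.007], [-0.981, -0.018, -0.191], [0.191, -0.004, -0.982]], 't': [0.013, 0.572, 1.562]}
blue_pot_centre 0.75 200 280 [0.565 0.191 0.097]
blue_pot_centre 0.72 225 237 [0.482 0.346 0.04 ]
blue_pot_centre 0.68 236 286 [0.446 0.17  0.043]
yellow_pot_centre 0.6 195 309 [0.585 0.09  0.092]
dispenser_mouth 0.79 218 388 [ 0.505 -0.181  0.119]
catch_nose 0.6 215 390 [ 0.515 -0.188  0.123]
dispenser 0.91 227 379 [ 0.47  -0.148  0.14 ]
drying_rack 0.85 198 298 [0.59  0.134 0.011]
cup_a 0.82 170 308 [0.667 0.095 0.122]
cup_a 0.69 200 281 [0.567 0.188 0.088]
cup_a 0.59 173 280 [0.653 0.191 0.131]
glass_jar 0.8 162 406 [ 0.713 -0.252  0.085]
salt_tub 0.86 196 446 [ 0.588 -0.386  0.103]
salt_tub 0.41 195 310 [0.587 0.087 0.084]
snack_bowl 0.94 248 184 [0.4   0.538 0.008]
snack_bowl 0.35 192 312 [0.595 0.08  0.097]
spoon 0.64 238 458 [ 0.452 -0.447  0.02 ]
spout 0.64 162 369 [ 0.735 -0.128  0.002]
side {'vertical_fov': 44.294, 'cx': 321.647, 'cy': 199.331, 'R': [[0.814, -0.581, 0.004], [-0.446, -0.629, -0.637], [0.37
[... 285 characters left out ...]
0.17   0.126]
dispenser_mouth 0.73 246 358 [ 0.526 -0.172  0.141]
catch_nose 0.43 246 357 [ 0.525 -0.169  0.14 ]
dispenser 0.66 278 346 [ 0.469 -0.198  0.063]
drying_rack 0.98 196 312 [0.59  0.145 0.002]
cup_a 0.97 165 321 [0.654 0.182 0.082]
cup_a 0.95 177 342 [0.669 0.087 0.099]
cup_a 0.43 257 428 [ 0.709 -0.277  0.055]
glass_jar 0.74 255 430 [ 0.712 -0.28   0.066]
salt_tub 0.96 319 428 [ 0.578 -0.418  0.047]
snack_bowl 0.64 150 209 [0.408 0.532 0.009]
spoon 0.85 364 398 [ 0.442 -0.457  0.016]
spout 0.44 228 394 [ 0.723 -0.118  0.01 ]
1.3 [[ 9.56278948e-01 -1.61536724e-05  2.92456106e-01]
 [-2.92456106e-01  6.15484658e-07  9.56278948e-01]
 [-1.56274191e-05 -1.00000000e+00 -4.13566509e-06]]
```

View crops.

Run:
```python
import cv2,numpy as np
a=cv2.imread("pics/top0.png")[130:280,160:480];b=cv2.imread("pics/side0.png")[120:320,190:460]
cv2.imwrite("pics/t_c.png",cv2.resize(a,None,fx=2.5,fy=2.5,interpolation=2))
cv2.imwrite("pics/s_c.png",cv2.resize(b,None,fx=2.9,fy=2.9,interpolation=2))
```

```text
(no output)
```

View pics/t_c.png

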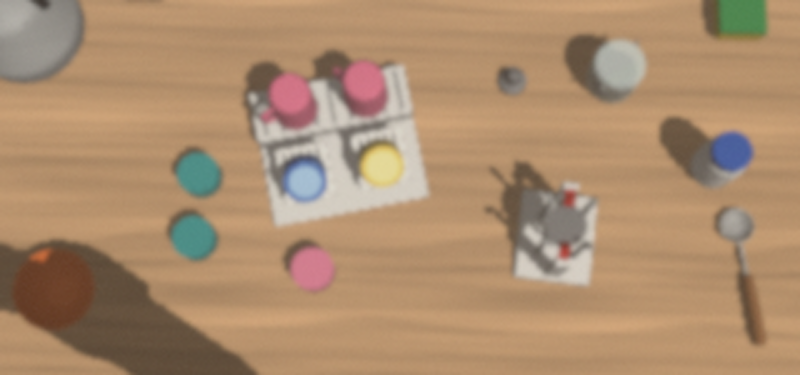

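View pics/s_c.png

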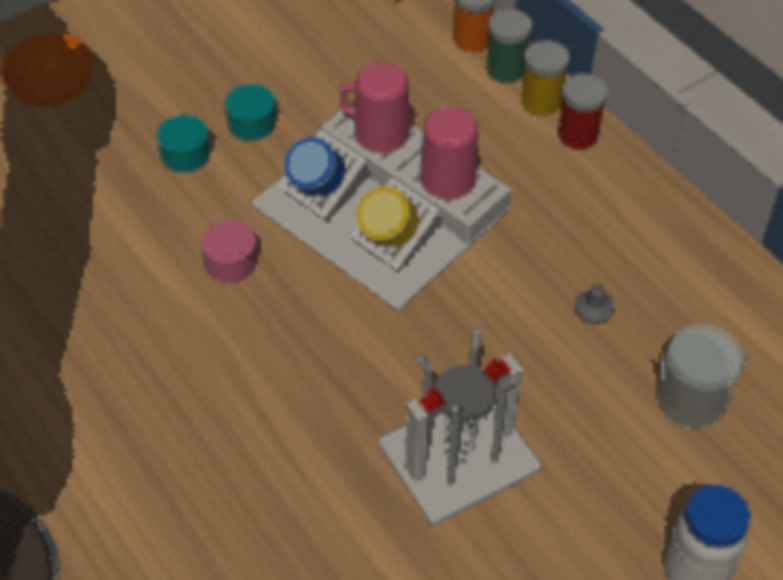

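```bash
cat > m.py <<'E'
from h import *
def cloud(n,im,d):
    r,c=np.mgrid[0:400,0:640]; X=unproj(n,d,r,c); X[d<=0]=9
    return X,cv2.cvtColor(im,cv2.COLOR_BGR2HSV).astype(int)
def lid(X,hsv,g,hue,a):
    m=(np.linalg.norm(X-g,axis=2)<.06)&(abs(hsv[...,0]-hue)<14)&(hsv[...,1]>60)&(X[...,2]>.04)
    P=X[m]; h=P@a; top=np.percentile(h,90); Q=P[(abs(h-top)<.006)]
    # circle fit in plane by minEnclosing of robust pts
    u=np.cross([0,0,1.],a); u=u/np.linalg.norm(u) if np.linalg.norm(u)>.01 else np.array([1.,0,0]); v=np.cross(a,u)
    uv=np.stack([Q@u,Q@v],1); (cx,cy),rad=cv2.minEnclosingCircle(uv.astype(np.float32))
    med=np.median(h[abs(h-top)<.006]); mean=uv.mean(0)
    n=np.linalg.svd(Q-Q.mean(0),full_matrices=False)[2][2]; n*=np.sign(n[2])
    return mean[0]*u+mean[1]*v+med*a, cx*u+cy*v+med*a, rad, n, len(Q)
E
python3 - <<'E'
from m import *
np.set_printoptions(precision=4,suppress=True)
for n in ("top","side"):
    im=cv2.imread(f"pics/{n}0.png"); d=np.load(f"pics/{n}0.npy"); X,h=cloud(n,im,d)
    yaw=np.radians(12); 
    for it in range(3):
        a=np.array([-.5*np.cos(yaw),-.5*np.sin(yaw),.866])
        B=lid(X,h,[.565,.191,.09],107,a);Y=lid(X,h,[.587,.085,.09],26,a)
        w=B[0]-Y[0]; yaw=np.arctan2(-w[0],w[1])
    print(n,"yaw",np.degrees(yaw),np.linalg.norm(w)); print("B",*B);print("Y",*Y)
    near=(abs(X[...,0]-.505)<.1)&(abs(X[...,1]+.175)<.1)
    m=near&((h[...,0]<8)|(h[...,0]>172))&(h[...,1]>140)&(X[...,2]>.09)
    k,lab,st,ce=cv2.connectedComponentsWithStats(m.astype(np.uint8))
    for i in range(1,k):
        if st[i,4]>8: print("red",ce[i],st[i,4],np.median(X[lab==i],0))
    pl=near&(abs(X[...,2]-.126)<.008)&(h[...,1]<60)
    print("plat",np.median(X[pl],0),pl.sum(), X[pl].mean(0))
    bs=near&(abs(X[...,2]-.015)<.006)&(h[...,1]<60)&(h[...,2]>110)
    print("base",bs.sum(),cv2.minAreaRect((X[bs][:,:2]*1000).astype(np.float32)))
    for nm,c in (("rack",(.60,.135)),):
        bs=(np.hypot(X[...,0]-c[0],X[...,1]-c[1])<.2)&(h[...,1]<50)&(h[...,2]>130)&(X[...,2]<.15)
        k,lab,st,ce=cv2.connectedComponentsWithStats(bs.astype(np.uint8)); i=1+np.argmax(st[1:,4])
        print("rack",cv2.minAreaRect((X[lab==i][:,:2]*1000).astype(np.float32)))
E
```

```text
top yaw 11.803538528323672 0.1096225219101213
B [0.5592 0.1835 0.0891] [0.5599 0.1854 0.0898] 0.028114840388298035 [-0.4731 -0.0918  0.8762] 74
Y [0.5816 0.0762 0.0885] [0.5815 0.077  0.0885] 0.030237827450037003 [-0.4877 -0.1168  0.8651] 155
plat [ 0.4965 -0.174   0.126 ] 235 [ 0.4949 -0.1743  0.126 ]
base 525 ((496.53863525390625, -174.6186065673828), (108.24993896484375, 129.0113983154297), 83.36126708984375)
rack ((632.572021484375, 148.91299438476562), (210.38375854492188, 236.10891723632812), 12.532690048217773)
side yaw 12.28605298190463 0.10906883336782214
B [0.5572 0.1847 0.0878] [0.5572 0.1852 0.0879] 0.030552824959158897 [-0.4805 -0.1205  0.8687] 184
Y [0.5804 0.0781 0.0875] [0.582  0.0789 0.0885] 0.03132909536361694 [-0.4858 -0.1035  0.8679] 205
red [360.5952 246.9048] 42 [ 0.53   -0.1773  0.1386]
red [338.6341 257.7317] 41 [ 0.4612 -0.1709  0.138 ]
plat [ 0.4966 -0.1749  0.1264] 354 [ 0.4954 -0.1743  0.1266]
base 908 ((496.9954528808594, -173.78082275390625), (111.37678527832031, 132.2095947265625), 83.4981689453125)
rack ((624.4481811523438, 143.348876953125), (196.8168182373047, 231.10665893554688), 12.540773391723633)
```

Blue pot candidates in the top picture are the blue drum in the rack cradle at (202,282), the turquoise look-alikes at (199,239) and (225,237), and the pink one at (237,285). I choose the rack drum with the pale-blue lid. The yellow pot is at (195,313), in the other cradle. The dispenser is at (218,386), with its catches roughly along world x.

```bash
cat > g.py <<'E'
from m import *
psi=np.radians(12.2); D=np.array([.4967,-.1742]); dy=np.radians(-6.3); DEP=.028
A=np.array([-.5*np.cos(psi),-.5*np.sin(psi),np.sqrt(.75)])
LID={"b":np.array([.5582,.1848,.0875]),"y":np.array([.5812,.0777,.0875])}
def ori(a,yaw):
    z=np.array([-np.sin(yaw),np.cos(yaw),0]); y=-a; return np.stack([np.cross(y,z),y,z],1)
RG=ori(A,psi); RD=ori(np.array([0,0,1.]),dy)
def grasp(k,back=0): return LID[k]+A*(back-DEP)
def disp(z): return np.array([*D,z])
E
python3 - <<'E'
from g import *
np.set_printoptions(precision=3,suppress=True)
for k in "by":
    for b in (.09,0): print(k,b,env.inverse_kinematics(grasp(k,b),RG))
for z in (.25,.09): print(z,env.inverse_kinematics(disp(z),RD))
env.move_ptp(grasp("b",.09),RG); print(env.read_t(),env.read_width(),env.read_eef_pos(),grasp("b",.09))
im,d=eyes.read_camera("side"); cv2.imwrite("pics/s1.png",cv2.resize(im[80:330,160:480],None,fx=2.4,fy=2.4))
E
```

```text
b 0.09 [-43.299  11.707  16.331 132.22   31.545   8.857  44.019]
b 0 [ 11.516  32.805 -47.621 126.312  94.863  29.806  -9.39 ]
y 0.09 [ -1.058  12.161 -12.664 130.942  22.256   7.718  68.171]
y 0 [ 16.569  28.519 -35.031 127.149  98.397  15.319  -3.027]
0.25 [-30.748  18.354  56.932 106.271 -17.003  64.478 116.008]
0.09 [-14.512  27.722  37.355 115.051 -23.622  44.78  120.481]
3.275 0.0854603048245397 [0.528 0.179 0.141] [0.528 0.178 0.141]
```

View pics/s1.png

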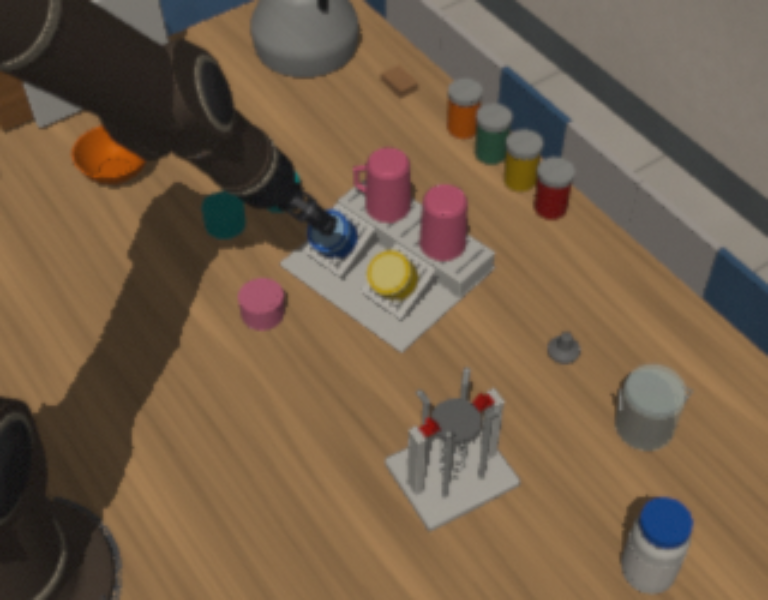

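The gripper is squarely in front of the blue pot (around (232,330) in this crop), and nothing has been disturbed.

Run:
```python
from g import *
np.set_printoptions(precision=3,suppress=True)
try:
    print(env.line_to(grasp("b"),vel=.08,f_stop=12))
except env.MotionError as e: print("ERR",e)
print(env.read_t(),env.read_eef_pos(),grasp("b"),env.read_joint_pos(),env.read_contact_force())
```

```text
ERR the arm cannot follow that straight line within its joint ranges
3.325 [0.528 0.179 0.141] [0.572 0.188 0.063] [-43.352  11.724  16.288 132.16   31.536   8.866  44.005] [0.343 0.194 0.05 ]
```

Run:
```python
from g import *
np.set_printoptions(precision=1,suppress=True)
F=np.diag([-1.,1,-1])
for k in "by":
  for nm,R in (("n",RG),("f",RG@F)):
    for b in (0,.03,.06,.09,.12): print(k,nm,b,env.inverse_kinematics(grasp(k,b),R))
```

```text
b n 0 [  2.4  28.9 -35.8 126.8  94.9  23.  -12.2]
b n 0.03 [-27.1  20.2  -0.6 129.8  83.9   7.9  -7.2]
b n 0.06 [-27.9  16.   -0.4 130.7  62.4   9.1  14. ]
b n 0.09 [-43.3  11.7  16.3 132.2  31.5   8.9  44. ]
b n 0.12 [-42.1   7.2  13.7 132.4  29.6  13.4  46. ]
b f 0 [-25.9  24.4  -1.3 128.6 105.5   8.2 151.6]
b f 0.03 None
b f 0.06 [ -33.1   15.9    5.7  131.1   57.2    7.5 -161.2]
b f 0.09 [-43.3  11.7  16.3 132.2  31.5   8.9  44. ]
b f 0.12 [-92.1  18.2  75.8 134.5 -52.1  16.3 -52.1]
y n 0 [ 16.6  28.5 -35.  127.1  98.4  15.3  -3. ]
y n 0.03 [  7.9  21.9 -23.9 128.9  86.1   8.6   6.4]
y n 0.06 [  9.6  17.8 -25.3 129.7  63.2   8.6  28.7]
y n 0.09 [ -2.9  12.  -10.6 131.1  19.    7.5  71.3]
y n 0.12 [ -5.2   7.6  -7.8 131.5   6.6  11.   83.4]
y f 0 None
y f 0.03 None
y f 0.06 [   9.6   17.8  -25.3  129.7   63.2    8.6 -151.3]
y f 0.09 [-43.5  12.8  35.7 133.4 -54.6  10.2 -36.4]
y f 0.12 [-67.5  11.2  63.1 134.6 -52.1  15.7 -37.6]
```

```bash
cat > fk.py <<'E'
import numpy as np, itertools
from scipy.spatial.transform import Rotation as Ro
def chain(q,s):
    Rs=[np.eye(3)]; 
    for i,a in enumerate("zyzyzyz"): Rs.append(Rs[-1]@Ro.from_euler(a,s[i]*q[i],degrees=True).as_matrix())
    return Rs
def fit(Q,R,P):
    best=None
    for s in itertools.product((1,-1),repeat=7):
        M=sum(chain(q,s)[7].T@r for q,r in zip(Q,R)); u,_,v=np.linalg.svd(M); C=u@v
        e=max(np.abs(chain(q,s)[7]@C-r).max() for q,r in zip(Q,R))
        if best is None or e<best[0]: best=(e,s,C)
    e,s,C=best
    H=np.concatenate([np.hstack(chain(q,s)) for q in Q]); t,*_=np.linalg.lstsq(H,np.concatenate(P),rcond=1e-9)
    return e,np.abs(H@t-np.concatenate(P)).max(),s,C,t
E
python3 - <<'E'
from g import *
from fk import *
rng=np.random.default_rng(0); Q=[];R=[];P=[]
while len(Q)<50:
    p=rng.uniform([.35,-.3,.1],[.65,.4,.4]); r=Ro.from_matrix(RD)*Ro.from_rotvec(rng.normal(0,.35,3)); r=r.as_matrix()
    q=env.inverse_kinematics(p,r)
    if q is not None: Q.append(np.array(q));R.append(r);P.append(p)
e,e2,s,C,t=fit(Q,R,P); print(e,e2,s,C.round(3),t.reshape(8,3).round(4)); np.savez("fk.npz",s=s,C=C,t=t)
print(env.read_t())
E
```

```text
7.514401600960952e-11 8.674616580606198e-11 (-1, 1, -1, 1, -1, 1, -1) [[-0.  0. -1.]
 [-1. -0.  0.]
 [-0.  1.  0.]] [[ 0.000e+00  0.000e+00  1.420e-01]
 [ 0.000e+00 -1.460e-02  1.420e-01]
 [-0.000e+00 -1.460e-02  2.668e-01]
 [ 0.000e+00 -9.400e-03  2.668e-01]
 [ 0.000e+00 -9.400e-03  2.263e-01]
 [ 0.000e+00 -2.000e-04  2.263e-01]
 [-0.000e+00 -2.000e-04  1.752e-01]
 [ 0.000e+00 -0.000e+00  1.752e-01]]
3.325
```

```bash
cat > ik.py <<'E'
from g import *
from fk import chain, Ro
from scipy.optimize import least_squares
z_=np.load("fk.npz"); S,C,T=z_["s"],z_["C"],z_["t"]
LO=np.array([-169.25,-16.82,-84.01,7.8,-59.2,7.22,-163.78]);HI=np.array([169.25,113.86,82.57,145.47,239.2,106.19,163.78])
def fk(q):
    c=chain(q,S); return np.hstack(c)@T, c[7]@C
def pts(q):  # cumulative joint positions
    c=chain(q,S); return np.cumsum([c[i]@T[3*i:3*i+3] for i in range(8)],0)
def ik(p,R,q0,w=1e-4):
    f=lambda q:np.r_[(lambda P,O:np.r_[(P-p)*10,(Ro.from_matrix(O.T@R).as_rotvec())*3])(*fk(q)),w*(q-q0)]
    r=least_squares(f,np.clip(q0,LO+.6,HI-.6),bounds=(LO+.5,HI-.5),x_scale=50)
    P,O=fk(r.x); return (r.x if np.linalg.norm(P-p)<1e-3 and np.abs(O-R).max()<.005 else None)
def marg(q): return np.min(np.minimum(q-LO,HI-q))
E
python3 - <<'E'
from ik import *
np.set_printoptions(precision=1,suppress=True)
rng=np.random.default_rng(1); F=np.diag([-1.,1,-1])
for k in "by":
  res=[]
  for i in range(60):
    R=RG if i%2 else RG@F
    q0=rng.uniform(LO,HI); q0[0]=rng.uniform(-100,60)
    q=ik(grasp(k,.0),R,q0,1e-5)
    if q is None: continue
    path=[q]
    for b in (.02,.04,.06,.08,.1):
        q=ik(grasp(k,b),R,path[-1],1e-4)
        if q is None or np.abs(q-path[-1]).max()>25: break
        path.append(q)
    if len(path)==6:
        res.append((min(map(marg,path)),i%2,path))
  res.sort(key=lambda r:-r[0])
  for m,n,pa in res[:5]: print(k,"n" if n else "f",round(m,1),pa[0],pa[-1],"elbow",(pts(pa[0])[3:6]*100)[1], "steps",max(np.abs(np.diff(pa,axis=0)).max(1)))
E
```

```text
b n 16.7 [ 11.2  32.6 -47.2 126.3  94.8  29.5  -9.5] [ 20.6  18.8 -56.5 128.8  69.1  26.4  11.5] elbow [34.3  2.6 54.6] steps 5.985263595276734
b n 16.7 [ 11.1  32.6 -47.1 126.3  94.8  29.5  -9.5] [ 20.5  18.7 -56.4 128.8  69.1  26.3  11.6] elbow [34.3  2.6 54.6] steps 5.997174523884439
b n 16.4 [  6.5  30.4 -41.  126.6  94.8  25.9 -10.9] [ 15.3  16.7 -50.  129.   66.2  23.7  13.5] elbow [33.7  3.8 55.2] steps 6.520792500814267
b n 15.6 [  5.   29.8 -39.1 126.7  94.8  24.8 -11.4] [ 13.6  16.2 -48.  129.1  65.4  22.9  14.1] elbow [33.5  4.1 55.4] steps 6.667327122078191
b n 7.1 [-11.7  25.6 -18.5 127.7  97.1  15.  -17.6] [ -2.9  12.6 -28.9 130.   57.1  17.6  20.5] elbow [32.   7.6 56.5] steps 8.541459329464558
y n 14.7 [ 32.4  36.7 -56.2 126.3  95.9  28.3   4.8] [ 46.5  24.5 -69.3 128.7  69.7  25.6  26.9] elbow [34.1 -8.4 53.5] steps 5.715229494513466
y n 13.0 [ 33.5  37.6 -57.9 126.2  95.9  29.6   5.3] [ 47.6  25.5 -71.  128.7  70.8  26.9  26.1] elbow [34.2 -8.8 53.2] steps 5.477982628802607
y n 7.7 [ 19.2  29.4 -38.3 127.   97.6  17.   -1.5] [ 35.6  17.7 -54.3 129.1  58.9  17.5  35.2] elbow [33.3 -4.4 55.5] steps 8.477503363287553
y n 7.2 [ 18.5  29.2 -37.4 127.   97.8  16.6  -1.9] [ 35.1  17.5 -53.6 129.2  58.4  17.3  35.6] elbow [33.3 -4.2 55.6] steps 8.642163047602153
y n 6.8 [ 17.7  28.9 -36.5 127.1  98.   16.1  -2.3] [ 34.5  17.3 -53.  129.2  57.9  17.   36. ] elbow [33.2 -4.  55.6] steps 8.819716083276347
```

Run:
```python
from ik import *
np.set_printoptions(precision=3,suppress=True)
qb=np.array([20.6,18.8,-56.5,128.8,69.1,26.4,11.5]); qb=ik(grasp("b",.1),RG,qb)
qy=ik(grasp("y",.1),RG,np.array([46.5,24.5,-69.3,128.7,69.7,25.6,26.9]))
rng=np.random.default_rng(2);res=[];F=np.diag([-1.,1,-1])
for i in range(60):
    R=RD if i%2 else RD@F
    q0=(qb+qy)/2+rng.normal(0,40,7); q=ik(disp(.28),R,q0,1e-4)
    if q is None: continue
    pa=[q]
    for z in (.22,.16,.12,.09):
        q=ik(disp(z),R,pa[-1],1e-4)
        if q is None: break
        pa.append(q)
    if len(pa)==5 and min(map(marg,pa))>8: res.append((max(np.abs(pa[0]-qb).max(),np.abs(pa[0]-qy).max()),i%2,pa[0],pa[-1],min(map(marg,pa))))
res.sort(key=lambda r:r[0])
for r in res[:3]: print(*r)
qd=res[0][2]
np.savez("q.npz",qb=qb,qy=qy,qd=qd,flip=1-res[0][1])
q0=np.array(env.read_joint_pos())
for a,b in ((q0,qb),(qb,qd),(qd,qy),(qy,qd)):
    print("path")
    for t in np.linspace(0,1,9):
        P,O=fk(a+(b-a)*t); print(P,O[:,1], (P+O[:,1]*.013)[2].round(3), pts(a+(b-a)*t)[3:7,2].min().round(2))
```

```text
59.844814554471206 1 [ 68.606  28.91  -75.175  98.195  28.837  75.687  71.378] [ 59.911  39.96  -63.583 110.325  42.875  57.711  60.179] 8.835388235413816
76.48382635282675 1 [ 46.014  15.636 -38.913  99.32   10.468  68.721  88.017] [ 40.467  27.949 -33.893 111.443  21.024  46.761  78.728] 32.45584831865369
78.90014331282215 1 [ 39.559  14.256 -30.695  99.701   7.784  68.158  90.433] [ 35.304  26.505 -27.05  111.775  16.535  45.487  82.688] 31.076479956457632
path
[0.528 0.179 0.141] [ 0.489  0.107 -0.866] 0.13 0.29
[0.52  0.176 0.129] [ 0.46   0.092 -0.883] 0.117 0.28
[0.513 0.173 0.119] [ 0.436  0.08  -0.896] 0.107 0.28
[0.508 0.171 0.113] [ 0.42   0.073 -0.904] 0.101 0.27
[0.505 0.17  0.111] [ 0.413  0.07  -0.908] 0.099 0.27
[0.505 0.17  0.113] [ 0.416  0.073 -0.906] 0.101 0.27
[0.508 0.172 0.12 ] [ 0.429  0.08  -0.9  ] 0.108 0.28
[0.514 0.174 0.132] [ 0.454  0.091 -0.887] 0.12 0.29
[0.523 0.177 0.15 ] [ 0.489  0.106 -0.866] 0.139 0.3
path
[0.523 0.177 0.15 ] [ 0.489  0.106 -0.866] 0.139 0.3
[0.553 0.123 0.164] [ 0.483  0.01  -0.875] 0.152 0.32
[0.571 0.068 0.177] [ 0.448 -0.072 -
[... 651 characters left out ...]
 [ 0.378 -0.111 -0.919] 0.179 0.35
[ 0.574 -0.023  0.177] [ 0.436 -0.058 -0.898] 0.166 0.33
[0.565 0.022 0.164] [ 0.475  0.016 -0.88 ] 0.152 0.32
[0.546 0.07  0.15 ] [ 0.489  0.106 -0.866] 0.139 0.3
path
[0.546 0.07  0.15 ] [ 0.489  0.106 -0.866] 0.139 0.3
[0.565 0.022 0.164] [ 0.475  0.016 -0.88 ] 0.152 0.32
[ 0.574 -0.023  0.177] [ 0.436 -0.058 -0.898] 0.166 0.33
[ 0.574 -0.064  0.191] [ 0.378 -0.111 -0.919] 0.179 0.35
[ 0.566 -0.099  0.205] [ 0.306 -0.139 -0.942] 0.193 0.37
[ 0.553 -0.127  0.22 ] [ 0.227 -0.14  -0.964] 0.208 0.39
[ 0.536 -0.149  0.237] [ 0.146 -0.116 -0.982] 0.225 0.41
[ 0.517 -0.164  0.257] [ 0.069 -0.068 -0.995] 0.244 0.43
[ 0.497 -0.174  0.28 ] [ 0. -0. -1.] 0.267 0.46
```

```bash
cat > pick.py <<'E'
from ik import *
def pick(k):
    q=np.load("q.npz")
    env.goto_joints(list(q["q"+k])); print("t",env.read_t())
    print(env.line_to(grasp(k),vel=.1,f_stop=12),env.read_eef_pos()-grasp(k))
    env.move_gripper(0.04); print("w",env.read_width(),env.read_contact_force())
    env.line_to(grasp(k,.1),vel=.1); print("w",env.read_width(),env.read_contact_force(),env.read_t())
    env.goto_joints(list(q["qd"])); print("t",env.read_t(),env.read_eef_pos(),env.read_width())
E
python3 - <<'E'
from pick import *
np.set_printoptions(precision=3,suppress=True)
pick("b")
for n in ("side","top"):
    im,d=eyes.read_camera(n); cv2.imwrite(f"pics/{n}2.png",im); np.save(f"pics/{n}2.npy",d)
a=cv2.imread("pics/side2.png")[140:340,250:450];b=cv2.imread("pics/top2.png")[130:280,300:450]
cv2.imwrite("pics/c2.png",np.hstack([cv2.resize(x,(400,400)) for x in (a,b)]))
E
```

```text
t 4.6417
False [-0.  0.  0.]
w 0.05820901157994723 [-6.325 -1.9    9.923]
w 0.058025354965772186 [ 0.047 -0.256 -0.975] 7.325
t 8.725 [ 0.497 -0.173  0.28 ] 0.058320391811149105
```

View pics/c2.png

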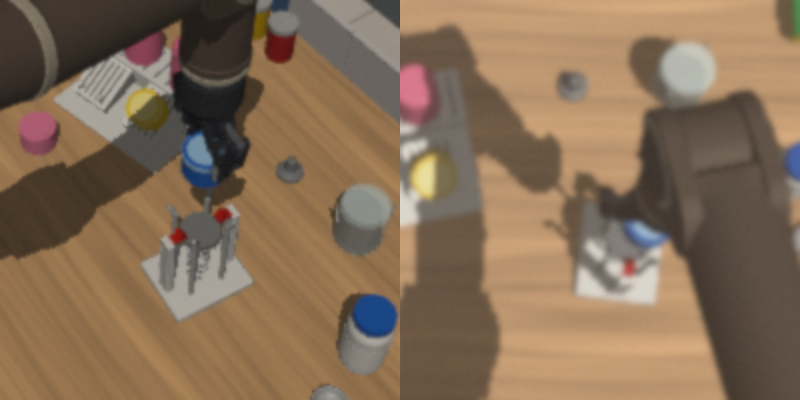

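Blue pot is held upright above the dispenser (side crop (207,158)). I check its centring in the grip before inserting.

```bash
cat > cyl.py <<'E'
from m import *
from scipy.optimize import least_squares
def cyl(n,im,d,c0,hue,ztcp):
    X,h=cloud(n,im,d)
    m=(np.linalg.norm(X-np.array([*c0,ztcp+.01]),axis=2)<.06)&(abs(h[...,0]-hue)<14)&(h[...,1]>60)
    P=X[m]; zt=np.percentile(P[:,2],97); body=P[(P[:,2]<zt-.006)]
    f=lambda p:np.minimum(np.hypot(body[:,0]-p[0]-p[2]*(body[:,2]-ztcp),body[:,1]-p[1]-p[3]*(body[:,2]-ztcp))-.03,.01)
    g=least_squares(lambda p:np.r_[f([p[0],p[1],0,0]),0],c0,loss="soft_l1",f_scale=.002)
    lidp=P[P[:,2]>zt-.004]; A=np.c_[lidp[:,:2]-c0,np.ones(len(lidp))]; pl=np.linalg.lstsq(A,lidp[:,2],rcond=None)[0]
    print(n,len(P),"ztop",zt,"axis",g.x,"rms",np.sqrt(np.mean(g.fun**2)),"lid plane",pl,len(lidp),"zmin",np.percentile(P[:,2],2))
E
python3 - <<'E'
from cyl import *
np.set_printoptions(precision=4,suppress=True)
for n in ("side","top"): cyl(n,cv2.imread(f"pics/{n}2.png"),np.load(f"pics/{n}2.npy"),[.4967,-.1735],107,.28)
print(env.read_eef_pos(),env.read_orientation())
E
```

```text
side 372 ztop 0.3105389106067276 axis [ 0.4974 -0.1746] rms 0.006491213894335293 lid plane [ 0.0506 -0.1504  0.3102] 98 zmin 0.2689604336571911
top 68 ztop 0.31072532719227275 axis [ 0.4999 -0.1721] rms 0.0030481330976416267 lid plane [ 0.0265 -0.0192  0.3094] 14 zmin 0.2872779604664459
[ 0.4968 -0.1727  0.2797] [[ 0.9943 -0.0002  0.107 ]
 [-0.107  -0.0005  0.9943]
 [-0.0002 -1.     -0.0006]]
```

```bash
cat > ins.py <<'E'
from g import *
def ins(zend):
    env.line_to(disp(.185),vel=.12,rotation=RD); env.hold(.2); print(env.read_eef_pos(),env.read_t())
    for z in (.15,.125,zend):
        s=env.line_to(disp(z),vel=.04,f_stop=35); print(z,s,env.read_eef_pos(),env.read_contact_force(),env.read_width())
        if s: break
    env.hold(.2); print(env.read_eef_pos(),env.read_contact_force(),env.read_t())
def snap(i):
    for n in ("side","top"):
        im,d=eyes.read_camera(n); cv2.imwrite(f"pics/{n}{i}.png",im); np.save(f"pics/{n}{i}.npy",d)
    a=cv2.imread(f"pics/side{i}.png")[140:340,250:450];b=cv2.imread(f"pics/top{i}.png")[130:280,300:450]
    cv2.imwrite(f"pics/c{i}.png",np.hstack([cv2.resize(x,(400,400)) for x in (a,b)]))
E
python3 - <<'E'
from ins import *
np.set_printoptions(precision=4,suppress=True)
ins(.0955); snap(3)
E
```

```text
[ 0.497  -0.1743  0.1856] 9.9667
0.15 False [ 0.4968 -0.1741  0.1501] [ 0.6382  0.8492 -0.7866] 0.058408117151558754
0.125 False [ 0.4969 -0.1742  0.1249] [ 4.3642 -1.6672  0.291 ] 0.05836886489407268
0.0955 False [ 0.4969 -0.1742  0.0957] [ 4.7633 -0.8232  2.9101] 0.05806118450798539
[ 0.497  -0.1742  0.0957] [5.8745 0.1402 2.4815] 12.85
```

View pics/c3.png

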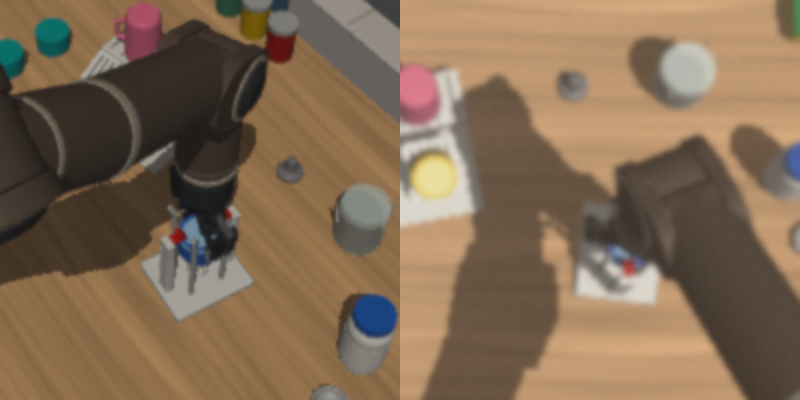

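The pot is between the rods and pressed down, with the lid level with or below the catch noses. I release, back straight up and look.

Run:
```python
from ins import *
np.set_printoptions(precision=4,suppress=True)
env.move_gripper(.085); print(env.read_width(),env.read_eef_pos(),env.read_contact_force())
env.line_to(disp(.28),vel=.15); print(env.read_t())
snap(4)
for n in ("side","top"):
    X,h=cloud(n,cv2.imread(f"pics/{n}4.png"),np.load(f"pics/{n}4.npy"))
    m=(np.hypot(X[...,0]-D[0],X[...,1]-D[1])<.035)&(abs(h[...,0]-107)<14)&(h[...,1]>60); P=X[m]
    zt=np.percentile(P[:,2],95);Q=P[P[:,2]>zt-.006]; print(n,len(P),zt,np.median(Q,0),np.percentile(P[:,2],[2,50]))
    print(np.linalg.lstsq(np.c_[Q[:,:2]-D,np.ones(len(Q))],Q[:,2],rcond=None)[0])
```

```text
0.08512374500390023 [ 0.4959 -0.1742  0.0951] [-0.5715 -0.2559 -0.4652]
14.725
side 391 0.13408245000465613 [ 0.4954 -0.1762  0.1308] [0.095  0.1296]
[-0.0034  0.0134  0.1312]
top 97 0.1344059096788056 [ 0.4938 -0.1628  0.1316] [0.1031 0.1302]
[-0.2756  0.231   0.1344]
```

View pics/c4.png

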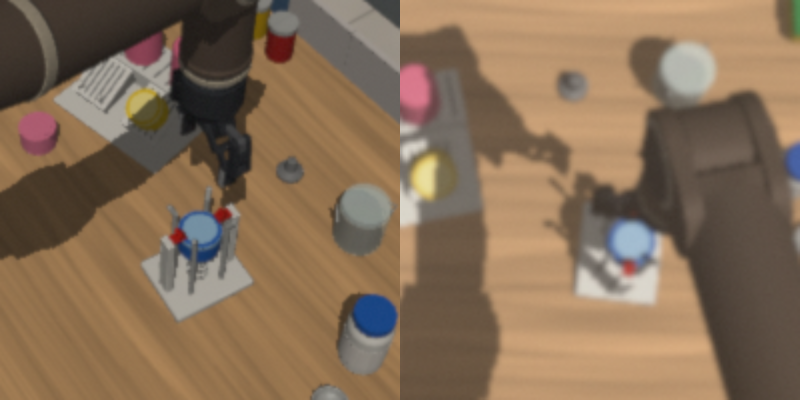

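The blue pot's lid sits level at 0.131 m under both red catches (side crop (200,228)). Now the yellow pot.

Run:
```python
from pick import *
from ins import snap
from cyl import cyl
np.set_printoptions(precision=4,suppress=True)
LID["y"]+=A*.0015
pick("y")
snap(5)
for n in ("side","top"): cyl(n,cv2.imread(f"pics/{n}5.png"),np.load(f"pics/{n}5.npy"),[.4967,-.1735],26,.28)
```

```text
t 15.9083
False [ 0.0002 -0.0002  0.0004]
w 0.05823728004318645 [-7.9622 -2.2029 10.9799]
w 0.05830449102447009 [ 0.4785  0.3671 -1.2202] 18.575
t 19.65 [ 0.4966 -0.1733  0.2792] 0.057893195507282065
side 401 ztop 0.30864785490634056 axis [ 0.4969 -0.1735] rms 0.005353544182726211 lid plane [ 0.0279 -0.176   0.3085] 92 zmin 0.26493385223460486
top 97 ztop 0.33295788688191774 axis [ 0.4992 -0.1763] rms 0.004588522426960723 lid plane [-0.2034  1.2041  0.2925] 5 zmin 0.28034577625149887
```

View pics/c5.png

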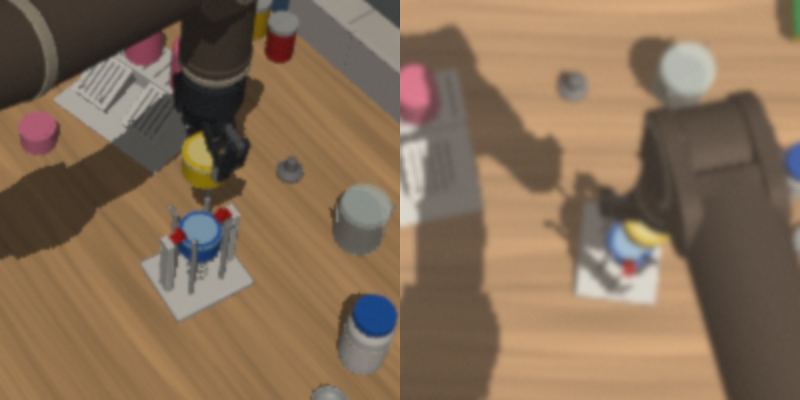

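Yellow is held upright over the dispenser (side crop (205,158)) and blue is still held below it.

Run:
```python
from ins import *
np.set_printoptions(precision=4,suppress=True)
ins(.0955)
env.move_gripper(.085); print(env.read_width(),env.read_eef_pos(),env.read_contact_force())
env.line_to(disp(.28),vel=.15); print(env.read_t())
snap(6)
for n in ("side","top"):
  X,h=cloud(n,cv2.imread(f"pics/{n}6.png"),np.load(f"pics/{n}6.npy"))
  for hue in (26,107):
    m=(np.hypot(X[...,0]-D[0],X[...,1]-D[1])<.035)&(abs(h[...,0]-hue)<12)&(h[...,1]>80); P=X[m]
    if len(P)<10: continue
    zt=np.percentile(P[:,2],95);Q=P[P[:,2]>zt-.006]; print(n,hue,len(P),zt,np.median(Q,0),np.percentile(P[:,2],[2,50]),np.linalg.lstsq(np.c_[Q[:,:2]-D,np.ones(len(Q))],Q[:,2],rcond=None)[0])
```

```text
[ 0.4971 -0.1743  0.1856] 20.8917
0.15 False [ 0.4969 -0.174   0.1501] [1.5462 0.4077 1.0836] 0.057997682145551704
0.125 False [ 0.4973 -0.1742  0.1253] [2.9876 0.0646 2.6256] 0.05808858285759465
0.0955 False [ 0.4972 -0.1742  0.0958] [3.4215 0.3055 4.2604] 0.058385152630946666
[ 0.4971 -0.1742  0.0958] [ 4.0184 -0.1306  4.6065] 23.775
0.08502609792694087 [ 0.496  -0.1742  0.095 ] [-0.9179  0.9477 -0.115 ]
25.55
side 26 424 0.13515496218312767 [ 0.4967 -0.1767  0.1318] [0.0979 0.1298] [-0.6928 -0.3522  0.1427]
side 107 99 0.09152188177276908 [ 0.4662 -0.178   0.0915] [0.0551 0.0711] [0.0963 0.0997 0.0942]
top 26 246 0.1380535227052325 [ 0.4855 -0.1659  0.1344] [0.0854 0.13  ] [-0.7919  2.4546  0.1434]
```

View pics/c6.png

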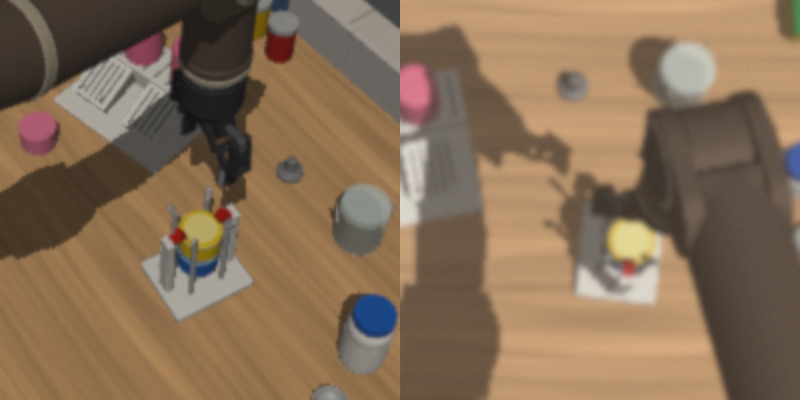

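Yellow sits on blue, and both catches appear to be over its lid. I move the arm clear for a final check of level and of the other objects.

Run:
```python
from ik import *
np.set_printoptions(precision=4,suppress=True)
env.line_to(disp(.34),vel=.15)
q=np.array(env.read_joint_pos()); q[0]-=75; P=fk(q); print(P[0]); env.goto_joints(list(q)); print(env.read_t())
for n in ("side","top"):
  im,d=eyes.read_camera(n); X,h=cloud(n,im,d)
  r=np.hypot(X[...,0]-D[0],X[...,1]-D[1]); m=(r<.022)&(abs(X[...,2]-.13)<.012)&(abs(h[...,0]-27)<9)&(h[...,1]>60); Q=X[m]
  k=Q-[*D,0]; c=np.linalg.lstsq(np.c_[k[:,:2],np.ones(len(k))],k[:,2],rcond=None)[0]; print(n,len(Q),c,"std",(np.c_[k[:,:2],np.ones(len(k))]@c-k[:,2]).std(),np.median(Q,0))
  for l in ("glass_jar","salt_tub","snack_bowl","spoon","spout","cup_a"):
    print(l,[(round(z["score"],2),np.round(z["location"]).tolist()) for z in finder.pinpoint(n,l)[:2]])
  cv2.imwrite(f"pics/{n}7.png",im)
a=cv2.imread("pics/side7.png")[200:300,300:400];b=cv2.imread("pics/top7.png")[130:280,160:460]
cv2.imwrite("pics/c7.png",np.vstack([np.hstack([cv2.resize(a,(300,300),interpolation=2),cv2.resize(cv2.imread("pics/side7.png"),(480,300))]),cv2.resize(b,(780,390))[:290]]))
```

```text
[0.2969 0.4344 0.3394]
28.4833
side 169 [-0.0045  0.0058  0.1313] std 0.002237462673892741 [ 0.4958 -0.1741  0.1312]
glass_jar [(0.73, [257.0, 428.0])]
salt_tub [(0.38, [151.0, 209.0])]
snack_bowl [(0.77, [152.0, 209.0])]
spoon [(0.67, [364.0, 398.0])]
spout [(0.65, [228.0, 393.0])]
cup_a [(0.87, [180.0, 347.0]), (0.64, [168.0, 322.0])]
top 132 [-0.0107  0.0453  0.1302] std 0.002976388484922165 [ 0.4962 -0.1734  0.1302]
glass_jar [(0.88, [162.0, 408.0])]
salt_tub [(0.66, [195.0, 444.0])]
snack_bowl [(0.61, [245.0, 182.0])]
spoon [(0.71, [240.0, 457.0])]
spout [(0.58, [162.0, 365.0])]
cup_a [(0.72, [167.0, 307.0])]
```

View pics/c7.png

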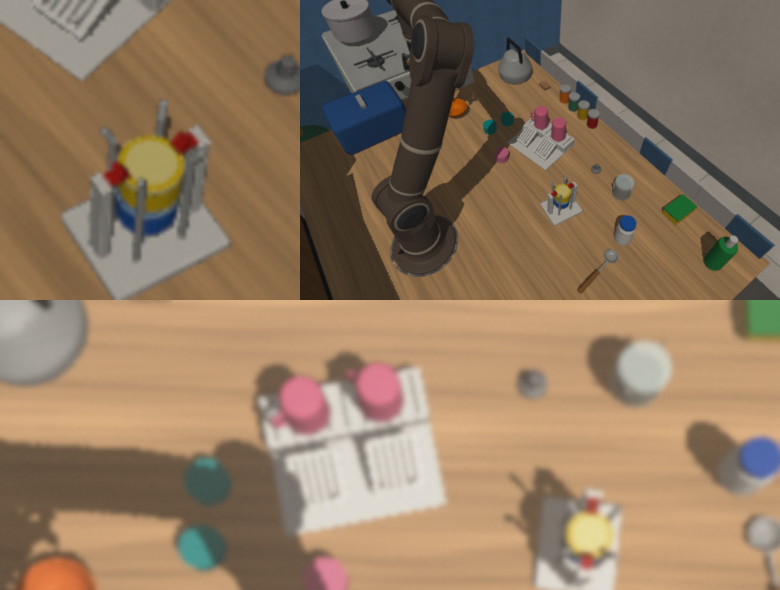

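The yellow lid is level at 0.131 m with both red catches over it, blue is below it, and everything else is where it was.

```bash
python3 -c "
from plant import env
env.sign_off()"
```

```text
the job is handed in; nothing more can be done
```

Both pots are loaded in the dispenser, lids up, with blue below and yellow on top. I pushed each one about 5–6 mm past the catches and then released it. The job is handed in at about 29 s of the 72 s allowed.

- **Pots:** after the arm moved clear, the yellow lid measured level at about 0.130–0.131 m. That matches the 0.130 m catch undersides, and the picture shows both red catches over the lid. The platform joint was not read directly.
- **Forces:** contact readings, taken after each move, stayed under about 14 N.
- **Other objects:** they showed no visible movement, and the network positions stayed within about 5 pixels of the start.

**Checks that failed or disagreed:**
- In the last side view the network took the bowl for the salt tub (score 0.38). The top view and the picture show the tub in its place.
- The first lid-level fit for yellow came out tilted, probably because points from the catches or rods were included. The cleaner fit after moving away was level.
- The first straight approach to the blue pot was refused because of joint ranges, so I changed the arm's configuration. Nothing moved in that attempt.

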